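Swing the filling funnel over the bowl and lock it

ROBOT

A 7-joint arm with a two-finger parallel gripper is mounted at the origin on a cart in front of the work surface, level with it; the furniture and walls round the work are solid. World frame = base frame: x ahead of the robot, y to its left, z up, the work surface at z = 0. Lengths are in m, angles in degrees, forces in N, time in s.
With the tool pointing down it reaches from about 0.425 to 0.875 m from the base axis. Payload 4.7 kg.
Tool frame: the origin (TCP) lies on the mounting face of the last link; the fingertips stand tcp_to_tips ahead of it and the grasp point (between the pads) lies 164 mm ahead of it (tcp_to_tips is the distance from the TCP to the fingertips, in m); z points along the fingers, y is the line along which they close (so a half turn about z gives the same grasp; the last joint's range is limited). The gripper opens to 87 mm and grips with 3 to 60 N. Pads are 19 mm wide; open, the fingers measure 117 mm over their backs; the gripper's body (75 mm by 190 mm) begins 51 mm behind the grasp point.
Start: joints at [-70.296, 18.392, -4.016, 83.108, 1.295, 78.541, -3.26], TCP at [0.211, 0.615, 0.405] pointing down, gripper open.
Joint ranges: [-163.93, 163.93], [-17.29, 119.83], [-79.2, 71.16], [3.27, 140.29], [-89.18, 269.18], [5.43, 117.66], [-154.24, 154.24]. Speed limits (degrees/s): [147.25, 147.25, 180, 180, 180, 180, 180].

INTERFACE

Orientations are given as [roll, pitch, yaw] about the fixed x, y, z axes, in that order (R = Rz(yaw) Ry(pitch) Rx(roll)).
In Python, from cell import get_obs, read_camera, sign_off, tcp_to_tips gives the robot as it stands.
- The arm moves only by the tool drive_tool, never from a script. Its argument "rows" is one flat list of numbers, 7 for each row, row after row: the shift along the tool's x, y, z in m, then the turn, a rotation vector about the tool's x, y, z in rad, then the gripper command: -1 is shut, 1 is fully open, values between are in proportion. In form: [tx, ty, tz, rx, ry, rz, fingers, tx, ty, tz, rx, ry, rz, fingers, ...]. A call has 1 to 5 rows; each row shifts and turns the commanded pose from where the row before left it, along the tool's axes as they then stand; what a row does not reach is not made up. A row lasts 1/8 s, in which the tool goes at most 62.5 mm and 10.7 degrees, less where a joint would pass 70% of its speed; a pose out of reach is approached as far as the arm can. A call is refused whole if a number of a shift passes 0.0625 or a number of a turn 0.188, either way. A call with a gripper value outside its range is refused whole. The fingers move at their own pace and stop on an object; "grip_force" is the grip in N (left out, the last holds). Time passes only in rows, so rows that do not move let the fingers close. It gives the time, the measured TCP pose, the force, the opening and the grip force at its end, in the units of the state.
- get_obs(): the state, without advancing time (a new reading comes with each control period).
- read_camera(name): name is "side" or "top"; returns a dict with "color" (480x640x3 uint8, blue, green, red), "fov_y" (degrees; the focal length in pixels is half the picture's height over the tangent of half this angle, whatever the lens; pixels are square), "cx", "cy" (the principal point, pixels), "cam_to_world" (4x4, takes a point from camera to world coordinates). Camera axes: x right, y up, looking along -z (the intrinsics and any distortion apply to the point x, -y, -z); pixel columns grow to the right and rows downward; lengths in m; the calibration is good to about 2 mm. A picture is of the moment at which its call begins. There is no depth.
- sign_off(): hands the job in; it is judged then, once.
The state is a dict: "time_s": time; "qpos": joint angles; "joint_velocities": joint speeds; "effort": joint torques, N m; "tool_pos": TCP position; "tool_rot": TCP orientation; "force": force on the tool from outside, world axes, zero at the start; "wrist_torque": the same for the moment, N m; "grip_width": finger opening in m; "grasp_force": force on a finger pad.
Only numpy, scipy, OpenCV 4.12 (cv2) and the standard library are available. Lean on these libraries where they do the work, as an engineer would, in place of code of your own. Each camera call takes 0.05 s, during which the arm holds its last target. There are 200 camera calls.

TASK

The funnel of the filling stand is parked pointing away from you. Lift the stand's sprung plunger by its knob, swing the head so that the funnel stands over the white bowl (not over the cup), and let the plunger drop fully home into the notch there, so that the head is locked again. Leave the bowl, the cup and the other things around the stand where they are.

Things in the scene. Friction and masses are not known exactly. Their poses are not given: they have to be found in the camera images.
- stand: The filling stand, fixed to the worktop: a round grey base, 188 mm across and 31 mm high, with a raised ring of steel index plates on it and the turning head above. Origin: on the pivot axis, on the worktop; z up; x points the way the parked funnel points, y to the left of that.
- ring_centre (a point): Centre of the ring of dark steel index plates, on the pivot axis, level with the plates' tops, 45 mm above the worktop. The plates cover 58 to 90 mm from the axis round the front and both sides (open at the far side, beyond the head's stops). They have three radial notches 14 mm wide for the plunger's pin: the park notch and one on either side, no others.
- park_notch (a point): Middle of the park notch, at the stand's -x, 75 mm from the axis, where the pin sits at first. The plates with the two side notches were set by hand: each side notch lies anywhere between 82 and 98 degrees round the axis from this one, to the left or right. Its exact place is not measured and has to be felt for.
- head (a joint): Turning angle of the head about the stand's vertical axis in rad: 0 as parked, positive anticlockwise from above (the funnel goes to the stand's +y side, the knob to -y); stops at -2.0 and 2.0. It takes 1 to 3 N at the knob to turn it while the pin rests on the plates, and it stays where it is left. Locked, it has about 1.5 degrees of play either way.
- hub_top (a point): Top of the head's aluminium hub on the pivot axis, 91 mm above the worktop; the hub is 56 mm across. A short arm goes from it to the plunger on one side and a longer arm, at most 105 mm above the worktop, to the funnel on the opposite side.
- plunger (a joint): Lift of the sprung plunger in m: 0 fully home (pin 12 mm deep in a notch), about 0.012 with the pin resting on a plate, 0.020 at its stop. A spring pushes it down with 5 N (home) to 9 N (stop): let go over a plate, it rides on the plate and snaps down by itself once over a notch, which blocks the head at once. The pin is 10 mm thick, round-tipped.
- knob (a point): Centre of the plunger's round black knob, an upright cylinder 32 mm in diameter and 32 mm high, 75 mm from the pivot axis, opposite the funnel. Home, its underside is 102 mm, this point 118 mm and its top 134 mm above the worktop; it rises with the plunger. The sleeve below it, 28 mm across, ends 84 mm above the worktop.
- spout (a point): Centre of the lower mouth of the white plastic funnel, 82 mm above the worktop and 165 mm from the pivot axis, opposite the knob. The funnel is 94 mm across at its rim, which is 152 mm above the worktop.
- bowl: Small white bowl without a handle, 115 mm across and 51 mm high, standing about 165 mm from the pivot axis on the stand's left (+y) or right (-y) side. Origin: centre of its underside.
- cup: White cup with one handle, 92 x 121 mm and 60 mm high, standing on the side opposite the bowl, about 165 mm from the axis. Origin: centre of its underside.
- jam_jar: Round jar with a red lid, 61 mm across, 75 mm high; bystander behind the stand. Origin: centre of its underside.
- tin: Flat round tin, 86 mm across, 40 mm high; bystander behind the stand. Origin: centre of its underside.
- shaker: Small shaker with a dark cap, 37 mm across, 69 mm high; bystander in front of the stand. Origin: centre of its underside.
- onion: Red onion, 55 mm across, 65 mm high; bystander in front of the stand. Origin: centre of its underside.
There are look-alikes about, which are no part of the job. Leave any green or orange look-alike of the bowl alone.

How it is judged (in metres and radians):
On the way, in this order (a step that is already met when the one before it is completed fails the run):
1. the plunger is lifted clear of the park notch (value of joint plunger above 0.0105 m), for 0.1 s.
2. the funnel has been swung to above the bowl (horizontal distance between spout and bowl below 0.05 m), for 0.1 s.
At the end, for the whole second after the job is handed in: The spout is over the bowl (within 45 mm of its centre, seen from above), the plunger is down in the notch there (within 3 mm of fully home), the head is at rest, and the bowl is within 20 mm of where it stood (horizontal distance between spout and bowl below 0.045 m and value of joint plunger below 0.003 m and velocity of joint head between -0.05 and 0.05 rad/s and distance of bowl from where it was at the start of the episode below 0.02 m); the robot touches nothing.
It fails at once if the bowl, the cup or a bystander is pushed more than 20 mm or tipped over (distance of any of bowl, cup, jam_jar, tin, shaker, onion from where it was at the start of the episode above 0.02 m or angle between any of bowl, cup, jam_jar, tin, shaker, onion's own z axis and vertical above 0.35 rad).
It also fails if it takes over 35 s, if anything falls off the work surface, if the arm or the gripper's body presses on something with over 40 N, if the wrist force passes 120 N, or if a joint passes its speed limit or range.

## Working session

There is one attempt and no reset: what is moved stays moved. The work goes in short steps, Python scripts to look and compute and a tool call to move; the robot and the scene stay as the last step left them, time stands still between calls to the robot, and variables do not carry over. Pictures are saved under pics/ and viewed, at most 10 in all, crops included, and the job is handed in when it is done.

Besides the shell and the picture viewer there is one more tool, called after ">>>" as a command line: name --argument value ..., lists and objects as JSON in quotes. drive_tool: Moves the arm, as the interface text tells. Its arguments: {"type":"object","properties":{"rows":{"type":"array","items":{"type":"number"}},"grip_force":{"type":"number"}},"required":["rows"]}

```bash
ls; mkdir -p pics
python3 - <<'E'
from cell import *
import cv2
o=get_obs();print(o, tcp_to_tips)
for n in("side","top"):
    c=read_camera(n);cv2.imwrite(f"pics/{n}0.png",c["color"]);print({k:v for k,v in c.items() if k!="color"})
E
```

```text
pics
{'time_s': 0.0, 'qpos': array([-70.29632445,  18.4368235 ,  -4.01594277,  83.17595104,
         1.29638875,  78.54112296,  -3.25990535]), 'joint_velocities': array([-0.10952966,  0.00340734, -0.0898069 ,  0.0155136 ,  0.00830534,
       -0.07495164, -0.06452812]), 'effort': array([ 3.20015688e-04, -4.91300368e+01, -4.03867643e-01, -3.12523770e+01,
       -6.38387399e-02,  4.35626437e-02,  1.38022688e-04]), 'tool_pos': array([0.21046192, 0.61475328, 0.40367741]), 'tool_rot': array([-1.79891427e+02,  7.09698868e-03,  1.61106866e+02]), 'force': array([ 0.35181986, -0.2088258 , -0.57364079]), 'wrist_torque': array([ 0.03579396, -0.02420999,  0.04462034]), 'grasp_force': 0.0, 'grip_width': 0.0866993627669227} 0.1822
{'fov_y': 56.165663748286526, 'cx': 316.380274004317, 'cy': 234.92438773017145, 'cam_to_world': array([[ 0.99867912,  0.00861972,  0.05065298,  0.59486802],
       [ 0.04479763,  0.33672706, -0.94053605, -0.86713778],
       [-0.02516339,  0.94156284,  0.33589614,  0.43902175],
       [ 0.        ,  0.        ,  0.        ,  1.        ]])}
{'fov_y': 51.693541701698464, 'cx': 313.20974486550676, 'cy': 233.94953031265146, 'cam_to_world': array([[-0.01447092,  0.98464503, -0.17396767,  0.37023474],
       [-0.99989156, -0.01377516,  0.00520618,  0.05743667],
       [ 0.00272981,  0.17402414,  0.9847376 ,  1.18783223],
       [ 0.        ,  0.        ,  0.        ,  1.        ]])}
```

View pics/side0.png

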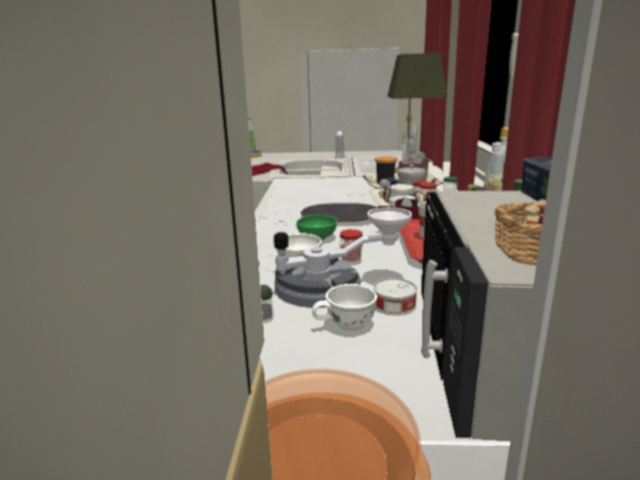

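View pics/top0.png

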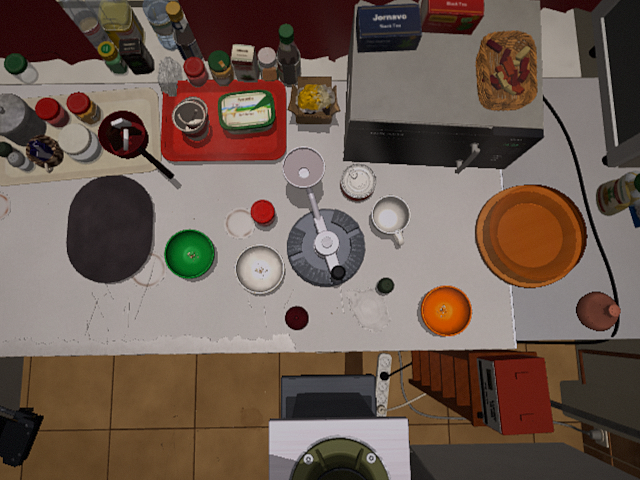

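The side view shows the knob at about (281,241), the hub (316,257), the funnel (389,222) and the cup (351,305).

In the top view the hub is at (326,242), the knob (338,272) and the funnel (304,167). Bowl candidates are white (261,270), green (190,255) and orange (446,310). The white one without a handle, next to the stand on its left, fits. The cup with a handle is at (391,215). I'll confirm in enlarged crops.

Run:
```python
import cv2
a=cv2.imread("pics/top0.png")[140:320,220:420];cv2.imwrite("pics/topc.png",cv2.resize(a,None,fx=3.3333,fy=3.3333,interpolation=cv2.INTER_CUBIC)[:600,:])
a=cv2.imread("pics/side0.png")[195:335,250:430];cv2.imwrite("pics/sidec.png",cv2.resize(a,None,fx=4,fy=4,interpolation=cv2.INTER_CUBIC))
```

```text
(no output)
```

View pics/topc.png

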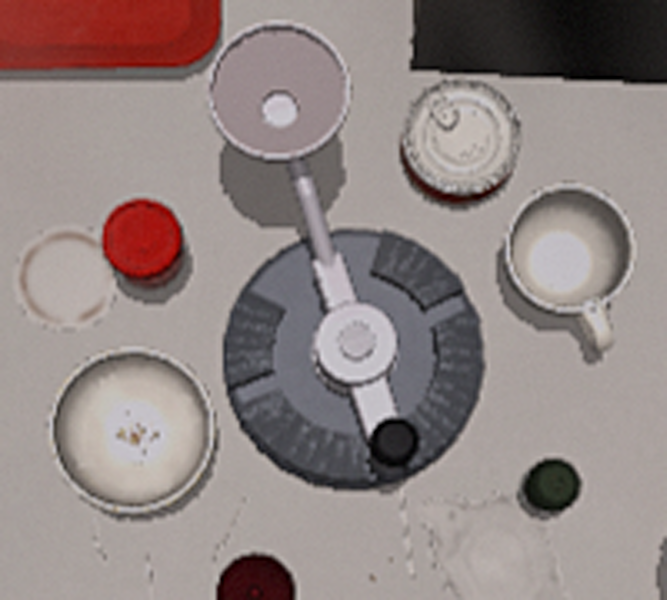

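View pics/sidec.png

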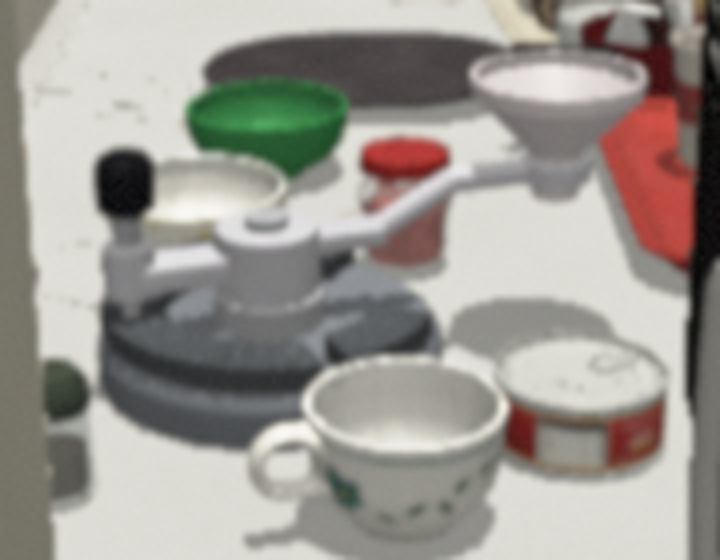

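The crops confirm it: the white handleless bowl is at crop (133,432) on the stand's left, and the cup with its handle is on the right. Knob top centre is at (395,440) and hub at (357,342). The right notch, where the pin must go, is near (445,310), so the head turns anticlockwise. In the side crop the knob top is at (124,156) and its centre at (125,184).

```bash
cat > h.py <<'E'
from cell import *
import numpy as np,cv2
def ray(c,u,v):
    f=240/np.tan(np.radians(c["fov_y"]/2));T=c["cam_to_world"]
    d=T[:3,:3]@np.array([(u-c["cx"])/f,-(v-c["cy"])/f,-1]);return T[:3,3],d/np.linalg.norm(d)
def tri(r1,r2):
    (a,d),(b,e)=r1,r2;s=np.linalg.lstsq(np.c_[d,-e],b-a,rcond=None)[0]
    p,q=a+s[0]*d,b+s[1]*e;return (p+q)/2,np.linalg.norm(p-q)
def atz(r,z):
    return r[0]+r[1]*(z-r[0][2])/r[1][2]
E
python3 - <<'E'
from h import *
np.set_printoptions(precision=4,suppress=True)
t=read_camera("top");s=read_camera("side")
T=lambda u,v:ray(t,220+u/3.3333,140+v/3.3333)
S=lambda u,v:ray(s,250+u/4,195+v/4)
print("knobtop",tri(T(395,440),S(124,157)))
print("hub",tri(T(357,343),S(267,224)))
print("spout",tri(T(280,110),S(557,190)))
k=atz(T(395,440),.134);h=atz(T(357,343),.091);sp=atz(T(280,110),.082)
base=atz(T(354,360),.031)
print(k,h,sp,"base",base)
b=atz(T(133,430),.051);n=atz(T(445,310),.045);nl=atz(T(252,388),.045);cu=atz(T(570,248),.06)
ang=lambda p:np.degrees(np.arctan2(*(p-h)[1::-1]))
for nm,p in dict(k=k,sp=sp,b=b,n=n,nl=nl,cup=cu).items():print(nm,p,ang(p),np.linalg.norm((p-h)[:2]))
E
```

```text
knobtop (array([ 0.4745, -0.0008,  0.1316]), np.float64(0.001956283882389713))
hub (array([0.5455, 0.0208, 0.0853]), np.float64(0.002840475911107516))
spout (array([0.7068, 0.0708, 0.0852]), np.float64(0.0029301070023929777))
[ 0.4733 -0.0008  0.134 ] [0.5432 0.0208 0.091 ] [0.7093 0.0708 0.082 ] base [0.5405 0.0212 0.031 ]
k [ 0.4733 -0.0008  0.134 ] -162.7923224613599 0.07317256907673926
sp [0.7093 0.0708 0.082 ] 16.7697174012051 0.17345850105047173
b [0.4909 0.1753 0.051 ] 108.70637668746032 0.1630628963964826
n [ 0.5731 -0.0431  0.045 ] -64.9352842465179 0.07050684810485222
nl [0.5197 0.0931 0.045 ] 107.98881332813976 0.0759871620503748
cup [ 0.6132 -0.1304  0.06  ] -65.15820659333444 0.1665702776681473
```

Pivot is about (0.542, 0.021) and the knob about (0.4735, -0.0005). The triangulated heights and 73-75 mm radius match the text. The notch seen lies about 97° anticlockwise. First I'll move the arm above the knob.

>>> drive_tool --rows '[-0.03,-0.033,0,0,0,0,1,-0.03,-0.033,0,0,0,0,1,-0.03,-0.033,0,0,0,0,1,-0.03,-0.033,0,0,0,0,1,-0.03,-0.033,0,0,0,0,1]'

```text
time_s: 0.82
tool_pos: [0.2995, 0.4088, 0.4047]
tool_rot: [180.0, 0.0, 161.1]
force: [0.2, -0.3, -0.0]
grip_width: 0.087
grasp_force: 0.0
```

>>> drive_tool --rows '[-0.03,-0.033,0,0,0,0,1,-0.03,-0.033,0,0,0,0,1,-0.03,-0.033,0,0,0,0,1,-0.03,-0.033,0,0,0,0,1,-0.03,-0.033,0,0,0,0,1]'

```text
time_s: 1.45
tool_pos: [0.3878, 0.2041, 0.4048]
tool_rot: [180.0, 0.0, 161.1]
force: [0.3, -0.4, 0.2]
grip_width: 0.0869
grasp_force: 0.0
```

>>> drive_tool --rows '[-0.03,-0.033,0,0,0,0,1,-0.03,-0.033,0,0,0,0,1,-0.03,-0.033,0,0,0,0,1,-0.03,-0.033,0,0,0,0,1,-0.03,-0.033,0,0,0,0,1]'

```text
time_s: 2.08
tool_pos: [0.4762, -0.0005, 0.4048]
tool_rot: [180.0, 0.0, 161.1]
force: [-0.8, 0.7, 0.2]
grip_width: 0.087
grasp_force: 0.0
```

>>> drive_tool --rows '[0,0,0,0,0,0.18,1,0,0,0,0,0,0.18,1,0,0,0,0,0,0.18,1,0,0,0,0,0,0.18,1,0,0,0,0,0,0.18,1]'

```text
time_s: 2.7
tool_pos: [0.4758, 0.0009, 0.4047]
tool_rot: [-180.0, -0.0, 109.2]
force: [-0.1, 0.3, -0.2]
grip_width: 0.0867
grasp_force: 0.0
```

>>> drive_tool --rows '[0,0,0,0,0,0.18,1,0,0,0,0,0,0.18,1,0,0,0,0,0,0.18,1,0,0,0,0,0,0.18,1,0,0,0,0,0,0.18,1]'

```text
time_s: 3.32
tool_pos: [0.4758, 0.0009, 0.4047]
tool_rot: [-180.0, -0.0, 57.6]
force: [-0.8, 0.2, 0.1]
grip_width: 0.0871
grasp_force: 0.0
```

>>> drive_tool --rows '[0,0,0,0,0,0.18,1,0,0,0,0,0,0.18,1,0,0,0,0,0,0.18,1,0,0,0,0,0,0.17,1]'

```text
time_s: 3.82
tool_pos: [0.4758, 0.0009, 0.4047]
tool_rot: [-180.0, 0.0, 17.0]
force: [-0.2, -0.1, 0.2]
grip_width: 0.0869
grasp_force: 0.0
```

>>> drive_tool --rows '[-0.0026,0.0007,0.025,0,0,0,1,0,0,0.025,0,0,0,1,0,0,0.025,0,0,0,1,0,0,0.022,0,0,0,1,0,0,0.022,0,0,0,1]'

```text
time_s: 4.45
tool_pos: [0.4736, -0.0005, 0.285]
tool_rot: [-180.0, -0.0, 17.3]
force: [0.5, 0.1, -0.3]
grip_width: 0.0871
grasp_force: 0.0
```

Run:
```python
from h import *
a=read_camera("side")["color"][150:330,230:430];a=cv2.resize(a,None,fx=2.5,fy=2.5,interpolation=cv2.INTER_CUBIC)
b=read_camera("top")["color"][180:320,260:400];b=cv2.resize(b,(300,300),interpolation=cv2.INTER_CUBIC)
o=np.zeros((450,800,3),np.uint8);o[:,:500]=a;o[:300,500:]=b;cv2.imwrite("pics/p5.png",o)
```

```text
(no output)
```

View pics/p5.png

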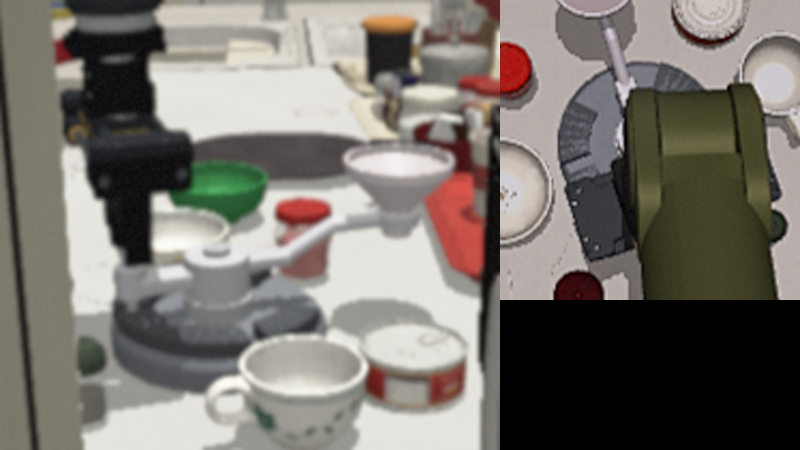

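The near finger stands just above the sleeve (side panel about (135,235)) and covers the knob from the camera, with no contact. Closing now.

>>> drive_tool --rows '[0,0,0,0,0,0,-1,0,0,0,0,0,0,-1,0,0,0,0,0,0,-1,0,0,0,0,0,0,-1,0,0,0,0,0,0,-1]' --grip_force 35

```text
time_s: 5.18
tool_pos: [0.4738, -0.0005, 0.2859]
tool_rot: [-180.0, -0.0, 17.3]
force: [-0.0, -0.3, 0.1]
grip_width: 0.0453
grasp_force: 0.0
```

>>> drive_tool --rows '[0,0,0,0,0,0,-1,0,0,0,0,0,0,-1,0,0,0,0,0,0,-1,0,0,0,0,0,0,-1]'

```text
time_s: 5.68
tool_pos: [0.4737, -0.0006, 0.2858]
tool_rot: [180.0, -0.0, 17.3]
force: [-0.3, -0.3, 0.5]
grip_width: 0.0311
grasp_force: 35.0
```

>>> drive_tool --rows '[0,0,-0.005,0,0,0,-1,0,0,-0.005,0,0,0,-1,0,0,-0.006,0,0,0,-1,0,0,0,0,0,0,-1]'

```text
time_s: 6.18
tool_pos: [0.4736, -0.0006, 0.3019]
tool_rot: [180.0, -0.0, 17.3]
force: [2.9, -0.1, -8.9]
grip_width: 0.0307
grasp_force: 35.0
```

Run:
```python
from h import *
# arc steps of 6 deg in the tool frame: chord plus turn
c=np.array([.542,.021]);o=get_obs();p=o["tool_pos"][:2];r=np.linalg.norm(p-c);az=np.degrees(np.arctan2(*(p-c)[::-1]))
y=o["tool_rot"][2];print(p,r,az,y,o["tool_pos"][2],o["force"])
d=np.radians(7);a=np.radians(az);ch=c+r*np.array([np.cos(a+d),np.sin(a+d)])-p
t=np.radians(y);print(ch@[np.cos(t),np.sin(t)],ch@[np.sin(t),-np.cos(t)],d)
```

```text
[ 0.47364182 -0.00060944] 0.07169246125321109 -162.4571702758364 17.289860552612456 0.30188798332859407 [ 2.89535158 -0.11005357 -8.86067795]
0.000572955021936626 0.008734668643289853 0.12217304763960307
```

>>> drive_tool --rows '[0.0006,0.0091,0,0,0,-0.122,-1,0.0006,0.0091,0,0,0,-0.122,-1,0.0006,0.0091,0,0,0,-0.122,-1]'

```text
time_s: 6.55
tool_pos: [0.4864, -0.0248, 0.3014]
tool_rot: [-180.0, 0.0, 38.5]
force: [4.2, 0.1, -9.1]
grip_width: 0.0305
grasp_force: 35.0
```

>>> drive_tool --rows '[0.0006,0.0091,0,0,0,-0.122,-1,0.0006,0.0091,0,0,0,-0.122,-1,0.0006,0.0091,0,0,0,-0.122,-1,0.0006,0.0091,0,0,0,-0.122,-1]'

```text
time_s: 7.05
tool_pos: [0.5152, -0.047, 0.3013]
tool_rot: [-180.0, 0.0, 66.4]
force: [2.6, -1.8, -8.8]
grip_width: 0.0304
grasp_force: 35.0
```

>>> drive_tool --rows '[0.0006,0.0091,0,0,0,-0.122,-1,0.0006,0.0091,0,0,0,-0.122,-1,0.0006,0.0091,0,0,0,-0.122,-1,0.0006,0.0091,0,0,0,-0.122,-1]'

```text
time_s: 7.55
tool_pos: [0.551, -0.0532, 0.3012]
tool_rot: [-180.0, 0.0, 94.3]
force: [3.7, -1.6, -7.9]
grip_width: 0.031
grasp_force: 35.0
```

>>> drive_tool --rows '[0,0,0.003,0,0,0,-1,0,0,0.003,0,0,0,-1,0,0,0,0,0,0,-0.15,0,0,0,0,0,0,-0.15,0,0,0,0,0,0,-0.15]'

```text
time_s: 8.18
tool_pos: [0.5507, -0.0518, 0.296]
tool_rot: [180.0, -0.1, 94.2]
force: [-0.6, 0.1, -0.1]
grip_width: 0.037
grasp_force: 0.0
```

>>> drive_tool --rows '[0,0.0026,0,0,0,-0.035,-0.15,0,0.0026,0,0,0,-0.035,-0.15,0,0.0026,0,0,0,-0.035,-0.15,0,0.0026,0,0,0,-0.035,-0.15]'

```text
time_s: 8.68
tool_pos: [0.5596, -0.0509, 0.2952]
tool_rot: [-179.6, -0.1, 102.3]
force: [-5.2, 0.2, 3.2]
grip_width: 0.0372
grasp_force: 2.4
```

>>> drive_tool --rows '[0,0.002,0,0,0,-0.027,-0.15,0,0.002,0,0,0,-0.027,-0.15]'

```text
time_s: 8.93
tool_pos: [0.5638, -0.0502, 0.2952]
tool_rot: [-179.7, -0.1, 105.4]
force: [-5.4, -0.6, 3.0]
grip_width: 0.0374
grasp_force: 2.7
```

>>> drive_tool --rows '[0,0.002,0,0,0,-0.027,-0.15,0,0.002,0,0,0,-0.027,-0.15]'

```text
time_s: 9.18
tool_pos: [0.568, -0.0491, 0.2953]
tool_rot: [-179.8, -0.1, 108.5]
force: [-5.3, 0.9, 2.9]
grip_width: 0.0369
grasp_force: 2.7
```

>>> drive_tool --rows '[0,0.002,0,0,0,-0.027,-0.15,0,0.002,0,0,0,-0.027,-0.15]'

```text
time_s: 9.43
tool_pos: [0.5715, -0.0479, 0.2952]
tool_rot: [-179.7, -0.1, 111.6]
force: [-8.1, 0.5, 3.5]
grip_width: 0.0369
grasp_force: 3.3
```

>>> drive_tool --rows '[0,0.0015,0,0,0,-0.02,-0.15,0,0.0015,0,0,0,-0.02,-0.15]'

```text
time_s: 9.68
tool_pos: [0.5758, -0.0468, 0.2957]
tool_rot: [179.9, 0.0, 113.9]
force: [-0.0, -1.0, 0.0]
grip_width: 0.0371
grasp_force: 0.0
```

>>> drive_tool --rows '[0,0.0015,0,0,0,-0.02,-0.15,0,0,0,0,0,0,-0.15]'

```text
time_s: 9.93
tool_pos: [0.5772, -0.0461, 0.2959]
tool_rot: [179.9, 0.0, 115.0]
force: [0.7, -1.0, 0.3]
grip_width: 0.0372
grasp_force: 0.0
```

Run:
```python
from h import *
a=read_camera("side")["color"][190:340,250:430];a=cv2.resize(a,(720,600),interpolation=cv2.INTER_CUBIC)
cv2.imwrite("pics/p6.png",a)
```

```text
(no output)
```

View pics/p6.png

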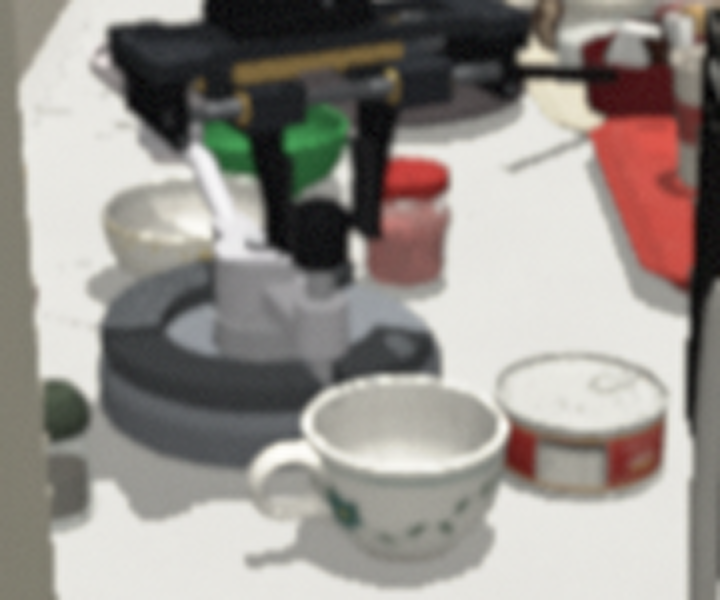

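Run:
```python
from h import *
s=read_camera("side")
for v in (203,235,268):
    o,d=ray(s,250+320/4,190+v/4);print(v,o+d*((-.0475-o[1])/d[1]))
```

```text
203 [ 0.57692368 -0.0475      0.13403696]
235 [ 0.57667342 -0.0475      0.11734174]
268 [ 0.57641196 -0.0475      0.09989846]
```

>>> drive_tool --rows '[0,0.0015,0,0,0,-0.02,-0.15,0,0.0015,0,0,0,-0.02,-0.15]'

```text
time_s: 10.28
tool_pos: [0.5795, -0.045, 0.2958]
tool_rot: [-180.0, -0.0, 117.3]
force: [0.0, 0.6, 1.1]
grip_width: 0.0367
grasp_force: 0.4
```

The knob's top, centre and underside sit at 134, 117 and 100 mm, so the plunger is home. A short push will test the lock.

>>> drive_tool --rows '[0,0.0015,0,0,0,-0.02,-0.15,0,0.0015,0,0,0,-0.02,-0.15]'

```text
time_s: 10.52
tool_pos: [0.5819, -0.0437, 0.2957]
tool_rot: [-179.9, -0.0, 119.6]
force: [-3.4, -1.1, 2.2]
grip_width: 0.0367
grasp_force: 2.0
```

>>> drive_tool --rows '[0,0.0015,0,0,0,-0.02,-0.15,0,0.0015,0,0,0,-0.02,-0.15]'

```text
time_s: 10.78
tool_pos: [0.583, -0.0428, 0.2955]
tool_rot: [-179.6, -0.2, 121.8]
force: [-11.4, -1.3, 8.5]
grip_width: 0.037
grasp_force: 5.3
```

The force climbs to 11 N with no travel, so the head is locked. I'll back off, open and withdraw.

>>> drive_tool --rows '[0,-0.003,0,0,0,0,-0.15,0,-0.002,0,0,0,0,0.3,0,0,0,0,0,0,0.5,0,0,0,0,0,0,0.5,0,0,0,0,0,0,0.5]'

```text
time_s: 11.4
tool_pos: [0.5807, -0.0445, 0.2958]
tool_rot: [180.0, 0.0, 121.8]
force: [-0.2, 0.4, 0.5]
grip_width: 0.0634
grasp_force: 0.0
```

>>> drive_tool --rows '[0,0,-0.02,0,0,0,0.5,0,0,-0.03,0,0,0,0.5,0,0,-0.03,0,0,0,0.5,0,0,-0.03,0,0,0,0.5,0,0,-0.03,0,0,0,0.5]'

```text
time_s: 12.02
tool_pos: [0.5805, -0.0445, 0.4368]
tool_rot: [180.0, 0.0, 121.8]
force: [0.0, -0.2, -0.4]
grip_width: 0.0651
grasp_force: 0.0
```

Run:
```python
from h import *
a=read_camera("side")["color"][170:340,240:430];a=cv2.resize(a,(500,447),interpolation=cv2.INTER_CUBIC)
b=read_camera("top")["color"][140:340,200:420];b=cv2.resize(b,(300,273),interpolation=cv2.INTER_CUBIC)
o=np.zeros((447,800,3),np.uint8);o[:,:500]=a;o[:273,500:]=b;cv2.imwrite("pics/p7.png",o)
```

```text
(no output)
```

View pics/p7.png

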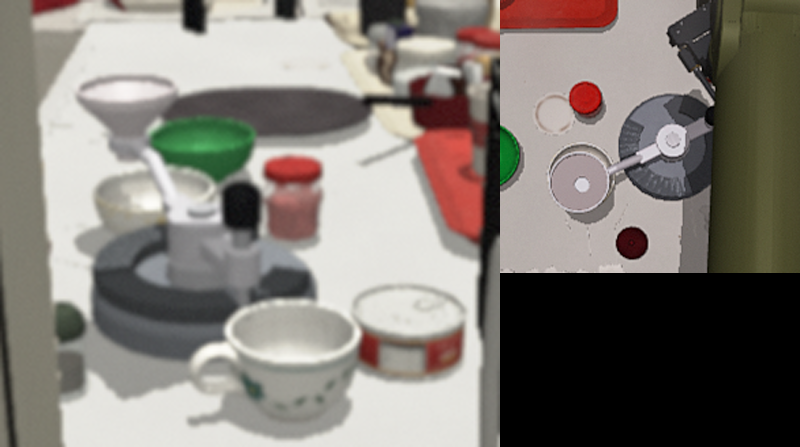

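The funnel is over the white bowl: spout at (582,185) in the top panel, bowl at about (583,178). The knob is low on its sleeve (240,205), the gripper is clear and the bystanders are in place.

```bash
python3 -c "
from cell import *
print(sign_off())"
```

```text
the job is handed in; nothing more can be done
None
```

The job is handed in: the funnel stands over the white bowl, the plunger is home in the notch there with the head locked, and the camera check showed the bowl, cup and bystanders in view still in place (the sign-off returned no verdict).

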